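Complete the spice tray, then raise the camera pole and hold it

ROBOT

A 6-joint arm with a two-finger parallel gripper is mounted at the origin on a cart in front of the work surface, level with it; the furniture and walls round the work are solid. World frame = base frame: x ahead of the robot, y to its left, z up, the work surface at z = 0. Lengths are in m, angles in rad, forces in N, time in s.
With the tool pointing down it reaches from about 0.375 to 0.9 m from the base axis. Payload 3.1 kg.
Tool frame: the origin (TCP) lies between the finger pads; the fingertips stand ahead of it and the grasp point (between the pads) lies 3 mm ahead of it (tips_ahead is the z of the fingertips in the tool frame, in m); z points along the fingers, y is the line along which they close (so a half turn about z gives the same grasp; the last joint's range is limited). The gripper opens to 87 mm and grips with 3 to 60 N. Pads are 19 mm wide; open, the fingers measure 117 mm over their backs; the gripper's body (75 mm by 190 mm) begins 51 mm behind the grasp point.
Start: joints at [0.938, 0.527, 1.433, -0, 1.181, -0.178], TCP at [0.275, 0.561, 0.245] pointing down, gripper open.
Joint ranges: [-3.08, 3.08], [-0.75, 2.2], [0.22, 2.44], [-1.43, 4.57], [0, 2.65], [-2.85, 2.85]. Speed limits (rad/s): [2.79, 2.79, 3.14, 3.14, 3.14, 3.14].

INTERFACE

Orientations are given as a unit quaternion [x, y, z, w].
In Python, from workcell import get_state, read_camera, camera_model, hand_in, tips_ahead gives the robot as it stands.
- The arm moves only by the tool carry_out, never from a script. Its argument "motion" is a list of rows, each an object with "dp": the shift along the tool's x, y, z in units of 25 mm (1.0 is 25 mm), a list of three; "twist": the turn about the tool's z in units of 8 degrees (1.0 is 8 degrees); "claw": the opening, from 0 (shut) to 1 (fully open). In form: [{"dp": [x, y, z], "twist": twist, "claw": claw}, ...]. A call has 1 to 8 rows; each row shifts and turns the commanded pose from where the row before left it, along the tool's axes as they then stand; what a row does not reach is not made up. A row lasts 1/8 s, in which the tool goes at most 62.5 mm and 10.7 degrees, less where a joint would pass 70% of its speed; a pose out of reach is approached as far as the arm can. A call is refused whole if a number of a shift passes 1 or a number of a turn 1, either way. A call with a gripper value outside its range is refused whole. The fingers move at their own pace and stop on an object; "newtons" is the grip in N (left out, the last holds). Time passes only in rows, so rows that do not move let the fingers close. It gives the time, the measured TCP pose, the force, the opening and the grip force at its end, in the units of the state.
- get_state(): the state, without advancing time (a new reading comes with each control period).
- read_camera(name): name is "scene" or "top"; returns the picture (480x640x3 uint8, blue, green, red); there is no depth.
- camera_model(name): a dict with "fovy" (degrees; the focal length in pixels is half the picture's height over the tangent of half this angle, whatever the lens; pixels are square), "cx", "cy" (the principal point, pixels), "dist" ([k1, k2, p1, p2, k3] as OpenCV has them; the pictures are not rectified), "world_from_camera" (4x4, takes a point from camera to world coordinates). Camera axes: x right, y down, z forward; pixel columns grow to the right and rows downward; lengths in m; the calibration is good to about 2 mm. A picture is of the moment at which its call begins. camera_model takes no time and is no camera call.
- hand_in(): hands the job in; it is judged then, once.
The state is a dict: "t": time; "joint_pos": joint angles; "joint_vel": joint speeds; "tau": joint torques, N m; "eef_pos": TCP position; "tcp_rot": TCP orientation; "contact_force": force on the tool from outside, world axes, zero at the start; "moment": the same for the moment, N m; "grip_width": opening from 0.0 (shut) to 1.0 (fully open); "finger_force": force on a finger pad.
Only numpy, scipy, OpenCV 4.12 (cv2) and the standard library are available. Lean on these libraries where they do the work, as an engineer would, in place of code of your own. Each camera call takes 0.05 s, during which the arm holds its last target. There are 200 camera calls.

TASK

We are photographing the spice jars: stand the two jars from the worktop upright on the two empty rings of the wooden tray, one on each in either order, so that the four make a neat two-by-two grid, and let go of them. Then take the black head of the telescoping camera pole, squeeze its orange button in to unlock it, keep it squeezed and pull the head straight up past the first stop to the second stop (both tubes fully out), and finish while still gripping it there, because the pole sinks back when let go. Leave the jars already on the tray and the other things where they are.

Things in the scene. Friction and masses are not known exactly. Their poses are not given: they have to be found in the camera images.
- jar_one_mid (a point): First jar to be placed, standing on the worktop near the middle at the start (its place may be swapped with the other), with a black and cream label: clear spice jar, a cylinder 41 mm in diameter and 105 mm tall with a dark brown cap, 0.08 to 0.15 kg; the point is on its axis, half-way up (52.5 mm above its foot), z up along the axis. 
- jar_two_mid (a point): Second jar to be placed, standing on the worktop near the middle at the start, with an all-dark label: clear spice jar, a cylinder 41 mm in diameter and 105 mm tall with a dark brown cap, 0.08 to 0.15 kg; the point is on its axis, half-way up (52.5 mm above its foot), z up along the axis. 
- spot_a (a point): Centre of the left empty ring, on the tray's floor, where a jar's foot stands. The wooden tray is fixed on the draining board at the left: 170 x 170 mm, floor 8 mm thick, rim 15 mm high. Its four flat dark rings (60 mm outer diameter) form a square grid with 80 mm pitch; the two empty ones are the row nearer the robot. x (away from the robot) and y (left) lie along the tray's edges, z up.
- spot_b (a point): Centre of the other empty ring (right one of the near row), on the tray's floor; axes as spot_a.
- spot_c (a point): Centre of the left ring of the far row, where jar_left stands already; axes as spot_a.
- spot_d (a point): Centre of the right ring of the far row, where jar_right stands already; axes as spot_a.
- jar_left_mid (a point): Jar already in place on the far row, left; leave it there: spice jar, a cylinder 41 mm in diameter and 105 mm tall with a dark brown cap, 0.08 to 0.15 kg; the point is on its axis, half-way up (52.5 mm above its foot), z up along the axis. 
- jar_right_mid (a point): Jar already in place on the far row, right; leave it there: spice jar, a cylinder 41 mm in diameter and 105 mm tall with a dark brown cap, 0.08 to 0.15 kg; the point is on its axis, half-way up (52.5 mm above its foot), z up along the axis. 
- jar_one: The first jar as a body; origin at the centre of its foot.
- jar_two: The second jar as a body; origin at the centre of its foot.
- jar_left: The jar already on the far row, left, as a body; origin at the centre of its foot.
- jar_right: The jar already on the far row, right, as a body; origin at the centre of its foot.
- head_centre (a point): Centre of the pole's black head, a block 34 (x) x 34 (y) x 50 (z) mm, 135 mm above the worktop when down, 275 when fully out. z is up, x the squeezing direction: the orange button is in the middle of the -x face (toward the robot), the +x face is ribbed. Grip across x at this point: 40 mm wide with the button free, 35 when pressed. A grey camera stands out of the +y face, 28 to 56 mm from the centre.
- pole_head: The same black head with its camera and button, as a body; origin and axes as head_centre. The pole is fixed to the worktop at the right by a round black suction foot, 110 mm across and 24 mm high; the tubes between foot and head are 16 to 31 mm thick.
- button_face (a point): Centre of the outer face of the orange button, a disc 22 mm in diameter that stands 6 mm out of the head's -x face when free; axes as head_centre.
- pole_button (a joint): How far the button is pressed into the head, 0 to 0.005 m, by a spring of 2.4 N at first and 6.4 N fully in. Pressed 3.5 mm or more it unlocks the fully lowered pole; unpressed, the pole is locked down. Keep it squeezed while pulling.
- pole_lower (a joint): Extension of the lower, thicker steel tube out of the fixed one: 0 = in, 0.07 m = fully out. It comes out first: its end is the first stop.
- pole_upper (a joint): Extension of the upper, thinner tube out of the lower one: 0 = in, 0.07 m = fully out. It follows when the lower tube is out; its end is the second stop, 140 mm above the start, a hard end. Pulling takes about 3 to 10 N. When let go, the lower tube sinks back in under the weight.
- tin_mid (a point): Bystander: food tin, 76 mm across, 58 mm tall, on the worktop behind the pole; the point is half-way up.
- lemon_mid (a point): Bystander: lemon, 78 x 55 x 56 mm, on the worktop behind the jars; the point is half-way up.
- mug_mid (a point): Bystander: white mug, 78 mm across, 101 mm tall, on the draining board behind the tray; the point is half-way up.
Things that resemble listed ones, but are neither listed nor needed, are in the scene too. What is shaped like the jar_two but green or turquoise is not meant. Leave any blue look-alike of the jar_left alone.

How it is judged:
By the outcome, as a careful person would: the job done as asked, in the order asked, and still so for the second after the job is handed in, while the arm keeps its last pose, push and grip.
It also fails if it takes over 67 s, if anything falls off the work surface, if the arm or the gripper's body presses on something with over 40 N, if the wrist force passes 120 N, or if a joint passes its speed limit or range.

## Working session

There is one attempt and no reset: what is moved stays moved. The work goes in short steps, Python scripts to look and compute and a tool call to move; the robot and the scene stay as the last step left them, time stands still between calls to the robot, and variables do not carry over. Pictures are saved under pics/ and viewed, at most 10 in all, crops included, and the job is handed in when it is done.

Besides the shell and the picture viewer there is one more tool, called by a JSON object that holds its "method" and its "body", one argument or row to a line. carry_out: Moves the arm, as the interface text tells. Its arguments: {"type":"object","properties":{"motion":{"type":"array","items":{"type":"object","properties":{"dp":{"type":"array","items":{"type":"number"}},"twist":{"type":"number"},"claw":{"type":"number"}}}},"newtons":{"type":"number"}},"required":["motion"]}

```bash
mkdir -p pics; ls; cat > h.py <<'E'
import numpy as np,cv2
from workcell import *
def K(m):
    f=240/np.tan(np.radians(m["fovy"])/2)
    return np.array([[f,0,m["cx"]],[0,f,m["cy"]],[0,0,1]])
def ray(name,px):
    m=camera_model(name);T=np.array(m["world_from_camera"])
    u=cv2.undistortPoints(np.array([[px]],float),K(m),np.array(m["dist"],float))[0,0]
    return T[:3,3],T[:3,:3]@np.array([u[0],u[1],1])
def onz(name,px,z):
    o,d=ray(name,px);return o+d*(z-o[2])/d[2]
def proj(name,P):
    m=camera_model(name);T=np.linalg.inv(np.array(m["world_from_camera"]))
    r=cv2.Rodrigues(T[:3,:3])[0]
    return cv2.projectPoints(np.array(P,float).reshape(-1,1,3),r,T[:3,3],K(m),np.array(m["dist"],float))[0][:,0]
E
python3 - <<'E'
from h import *
for n in("scene","top"):
    cv2.imwrite(f"pics/{n}0.png",read_camera(n));m=camera_model(n);print(n,np.round(m["world_from_camera"],3).tolist(),m["fovy"],m["dist"])
s=get_state();print(s,tips_ahead)
E
```

```text
pics
scene [[0.43, -0.569, 0.701, -0.346], [-0.903, -0.271, 0.334, -0.333], [-0.0, -0.777, -0.63, 0.935], [0.0, 0.0, 0.0, 1.0]] 43.76348034031851 [-0.0288851  0.         0.         0.         0.       ]
top [[0.01, -0.998, 0.054, 0.48], [-1.0, -0.01, -0.011, 0.093], [0.011, -0.054, -0.998, 1.481], [0.0, 0.0, 0.0, 1.0]] 42.637206552454856 [0.02353088 0.         0.         0.         0.        ]
{'t': 0.1, 'joint_pos': array([ 9.37497401e-01,  5.28380420e-01,  1.43377242e+00, -3.30628036e-05,
        1.18139484e+00, -1.78532699e-01]), 'joint_vel': array([-0.00154946, -0.00093485, -0.00295703,  0.00017246,  0.00027835,
        0.00012129]), 'tau': array([-5.91413868e-05, -4.40987027e+01, -1.77150625e+01,  6.34762365e-02,
        5.33659535e-02, -1.54654094e-05]), 'eef_pos': array([0.27416174, 0.56097243, 0.24366557]), 'tcp_rot': array([ 2.25422534e-01,  9.74260604e-01, -9.04114507e-04, -3.71934226e-04]), 'contact_force': array([ 0.17375551, -0.23144084, -0.63490167]), 'moment': array([ 0.01553682, -0.04364123, -0.00955943]), 'finger_force': 0.0, 'grip_width': 1.0008615817999955} 0.022
```

View pics/scene0.png

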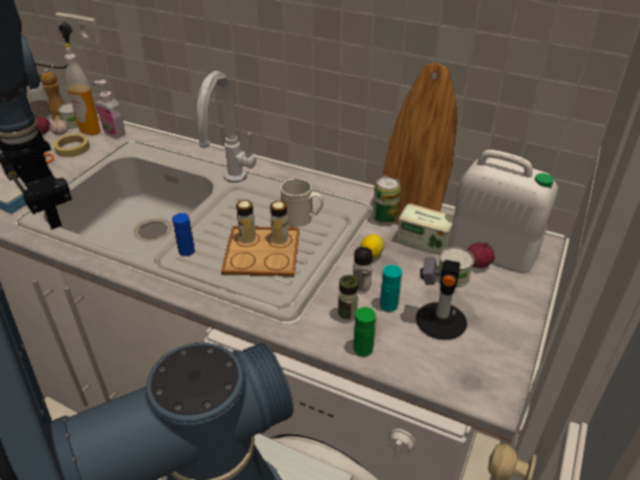

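View pics/top0.png

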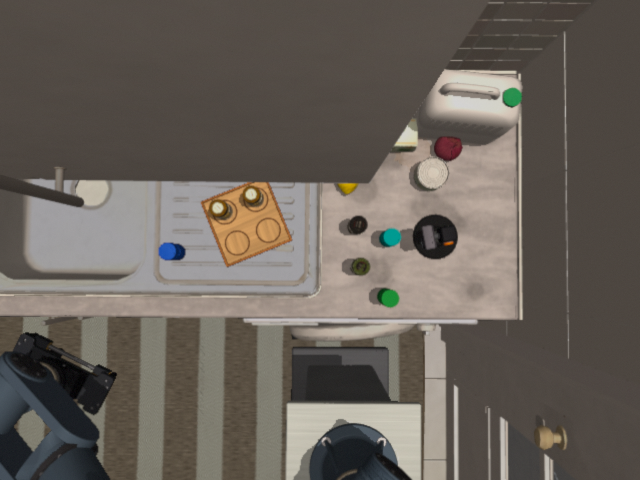

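The candidates for the two jars are, in scene pixels: (363,268) dark cap with a black and cream label, (348,297) dark cap with an all-dark label, turquoise (391,287), green (365,331) and blue (183,233). The first two fit the description, because they are clear and dark-capped. I'll confirm that in one crop.

```bash
python3 - <<'E'
from h import *
s=cv2.imread("pics/scene0.png");t=cv2.imread("pics/top0.png")
z=lambda a,w,h:cv2.resize(a,(w,h),interpolation=cv2.INTER_CUBIC)
a=z(s[235:365,325:475],400,347) # x2.67
b=z(t[205:315,340:467],400,347) # x3.15
c=z(t[175:270,195:300],400,250);c=z(t[175:270,195:300],276,250)
d=z(s[190:280,215:330],319,250)
im=np.zeros((600,800,3),np.uint8);im[:347,:400]=a;im[:347,400:]=b;im[350:,:276]=c;im[350:,300:619]=d
cv2.imwrite("pics/crop1.png",im)
E
```

```text
(no output)
```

View pics/crop1.png

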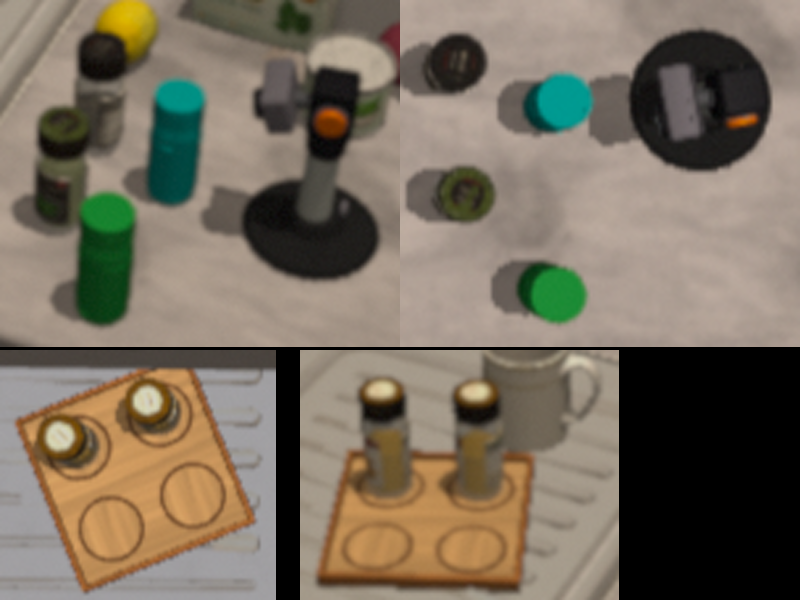

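The crop confirms the two clear jars: black cap at top (358,225) and olive-topped dark cap at top (361,266). The solid turquoise and green cylinders are decoys. The empty rings are at top (237,243) and (268,230), and the head is at about (449,235) with its button toward the robot.

```bash
python3 - <<'E'
from h import *
s=cv2.imread("pics/scene0.png");t=cv2.imread("pics/top0.png")
def tri(p,q):
    o1,d1=ray("top",p);o2,d2=ray("scene",q)
    a=np.linalg.lstsq(np.c_[d1,-d2],o2-o1,rcond=None)[0]
    A=o1+a[0]*d1;B=o2+a[1]*d2;return np.round((A+B)/2,4),round(np.linalg.norm(A-B),4)
def big(m,box):
    x0,y0,x1,y1=box;k=np.zeros_like(m);k[y0:y1,x0:x1]=m[y0:y1,x0:x1]
    c=cv2.findContours(k,cv2.RETR_EXTERNAL,cv2.CHAIN_APPROX_NONE)[0];return max(c,key=cv2.contourArea)
def cen(c):
    m=cv2.moments(c);return m['m10']/m['m00'],m['m01']/m['m00']
# tray
H=lambda im:cv2.cvtColor(im,cv2.COLOR_BGR2HSV)
ct=big(cv2.inRange(H(t),(5,90,60),(22,255,255)),(195,182,300,275));cs=big(cv2.inRange(H(s),(5,90,60),(22,255,255)),(215,220,305,280))
for n,c,im in(("top",ct,t),("scene",cs,s)):
    q=cv2.approxPolyDP(cv2.convexHull(c),6,True)[:,0];print(n,q.tolist(),cv2.minAreaRect(c))
    # rings: dark lines inside tray
    g=cv2.cvtColor(im,cv2.COLOR_BGR2GRAY);g=cv2.resize(g,None,fx=4,fy=4,interpolation=cv2.INTER_CUBIC)
    e=cv2.adaptiveThreshold(g,255,cv2.ADAPTIVE_THRESH_MEAN_C,cv2.THRESH_BINARY_INV,41,10)
    for k in cv2.findContours(e,cv2.RETR_LIST,cv2.CHAIN_APPROX_NONE)[0]:
        if len(k)<100: continue
        (x,y),(a,b),an=cv2.fitEllipse(k);x=(x+.5)/4-.5;y=(y+.5)/4-.5
        if cv2.pointPolygonTest(cv2.convexHull(c).astype(np.float32),(x,y),False)>0 and 14<b/4<32:print("  ring",round(x,2),round(y,2),a/4,b/4)
# jar caps, in top: dark
g=t.max(axis=2)
for nm,box in(("j1",(344,212,370,238)),("j2",(349,254,373,280))):
    c=big((t[:,:,0]<75).astype(np.uint8)*255 if nm=="j2" else (g<75).astype(np.uint8)*255,box);print(nm,cv2.minEnclosingCircle(c),cen(c),onz("top",cv2.minEnclosingCircle(c)[0],.1))
o_t=big(cv2.inRange(H(t),(3,150,120),(20,255,255)),(430,225,465,255));o_s=big(cv2.inRange(H(s),(3,150,120),(20,255,255)),(430,265,470,300))
print("button",cen(o_t),cen(o_s),tri(cen(o_t),cen(o_s)),cv2.minAreaRect(o_t),cv2.boundingRect(o_s))
cam=big(cv2.inRange(t,(70,70,70),(130,130,130)),(418,222,442,252));print("cam",cv2.minAreaRect(cam),onz("top",cen(cam),.155))
hd=big((g<48).astype(np.uint8)*255,(440,222,462,250));print("head",cv2.minAreaRect(hd))
f=big((g<70).astype(np.uint8)*255,(405,205,470,265));c,r=cv2.minEnclosingCircle(f);print("foot",c,r,onz("top",c,.02))
E
```

```text
top [[268, 182], [291, 240], [227, 266], [201, 202], [247, 182]] ((245.86813354492188, 220.6221160888672), (70.63607025146484, 71.05677032470703), 67.7509765625)
  ring 236.79 242.56 21.578474044799805 21.99756622314453
  ring 236.86 242.48 25.479618072509766 25.80510711669922
  ring 267.87 229.89 21.44513511657715 21.973432540893555
  ring 267.77 229.9 25.36474609375 25.731700897216797
  ring 224.87 212.15 18.823091506958008 20.484888076782227
  ring 255.28 199.28 19.560945510864258 20.943307876586914
  ring 253.69 198.49 25.28026580810547 29.24254608154297
scene [[299, 228], [292, 276], [221, 272], [240, 220]] ((260.06243896484375, 247.2522430419922), (76.52264404296875, 56.107078552246094), 2.0454084873199463)
  ring 276.23 261.19 16.472091674804688 24.648836135864258
  ring 242.46 260.26 16.696792602539062 24.500560760498047
  ring 262.15 222.77 13.847850799560547 22.757347106933594
j1 ((356.5740661621094, 225.42591857910156), 10.029305458068848) (356.6003937007874, 224.91863517060366) [0.56585124 0.00072514 0.1       ]
j2 ((359.5, 267.0), 9.962529182434082) (359.6869918699187, 266.340108401084) [ 0.47250888 -0.00645424  0.1       ]
button (448.7083333333333, 242.88888888888889) (449.156462585034, 277.8503401360544) (array([ 0.527 , -0.1971,  0.1437]), np.float64(0.0006)) ((448.50006103515625, 243.00001525878906), (2.6678919792175293, 7.276068687438965), 75.96376037597656) (445, 276, 9, 6)
cam ((428.5769348144531, 236.88462829589844), (22.749473571777344, 9.413575172424316), 78.69007110595703) [ 0.53918361 -0.15125936  0.155     ]
head ((448.0, 235.5), (27.0, 16.0), 90.0)
foot (434.49188232421875, 236.38648986816406) 22.22869873046875 [ 0.54661316 -0.19033207  0.02      ]
```

{"method": "carry_out", "body": {
  "motion": [
    {"dp":[0,0,0],"twist":1,"claw":0.7},
    {"dp":[0,0,0],"twist":1,"claw":0.7},
    {"dp":[0,0,0],"twist":1,"claw":0.7},
    {"dp":[0,0,0],"twist":1,"claw":0.7},
    {"dp":[0,0,0],"twist":1,"claw":0.7},
    {"dp":[0,0,0],"twist":1,"claw":0.7},
    {"dp":[0,0,0],"twist":0.5,"claw":0.7}
  ],
  "newtons": 20
}}

```text
t: 0.98
eef_pos: [0.2742, 0.5611, 0.2439]
tcp_rot: [0.631, 0.776, -0.001, 0.0]
contact_force: [0.5, 0.6, -0.4]
grip_width: 0.701
finger_force: 0.0
```

```bash
cat >> h.py <<'E'
from scipy.spatial.transform import Rotation as Rn
def togo(P):
    s=get_state();R=Rn.from_quat(s["tcp_rot"]).as_matrix()
    return np.round(R.T@(np.array(P)-s["eef_pos"])/.025,2)
def yaw():
    y=Rn.from_quat(get_state()["tcp_rot"]).as_matrix()[:,1];return np.degrees(np.arctan2(y[1],y[0]))
def tri(p,q):
    o1,d1=ray("top",p);o2,d2=ray("scene",q)
    a=np.linalg.lstsq(np.c_[d1,-d2],o2-o1,rcond=None)[0]
    A=o1+a[0]*d1;B=o2+a[1]*d2;return np.round((A+B)/2,4),round(np.linalg.norm(A-B),4)
E
python3 - <<'E'
from h import *
print("A",tri((236.8,242.5),(242.46,260.26)),"B",tri((267.8,229.9),(276.23,261.19)))
for z in(0,.008):print(onz("top",(236.8,242.5),z),onz("top",(267.8,229.9),z))
j1=onz("top",(357.3,224.6),.105);j2=onz("top",(360.5,266.1),.105);print(j1,j2)
# scene check: cap-top pixel
print("scene",proj("scene",[j1,j2]),"crop px seen: (363.2,248.5?)")
print(yaw(),get_state()["eef_pos"],togo([j2[0],j2[1],.2]),get_state()["t"])
print("button at z .135",onz("scene",(449.16,277.85),.135))
E
```

```text
A (array([0.5275, 0.2815, 0.0076]), np.float64(0.001)) B (array([0.5583, 0.2079, 0.0081]), np.float64(0.0013))
[0.52797495 0.28197632 0.        ] [0.55907414 0.20799599 0.        ]
[0.5277142 0.2809528 0.008    ] [0.55864539 0.20737213 0.008     ]
[ 5.67412153e-01 -5.59204230e-04  1.05000000e-01] [ 0.47456411 -0.0083193   0.105     ]
scene [[362.38928268 252.38638213]
 [348.5255226  280.47305148]] crop px seen: (363.2,248.5?)
11.787450282701643 [0.27423697 0.56112865 0.24394808] [-23.93   3.19   1.78] 0.975
button at z .135 [ 0.53641372 -0.19528819  0.135     ]
```

{"method": "carry_out", "body": {
  "motion": [
    {"dp":[-1,0.13,0.07],"twist":0,"claw":0.7},
    {"dp":[-1,0.13,0.07],"twist":0,"claw":0.7},
    {"dp":[-1,0.13,0.07],"twist":0,"claw":0.7},
    {"dp":[-1,0.13,0.07],"twist":0,"claw":0.7},
    {"dp":[-1,0.13,0.07],"twist":0,"claw":0.7},
    {"dp":[-1,0.13,0.07],"twist":0,"claw":0.7},
    {"dp":[-1,0.13,0.07],"twist":0,"claw":0.7},
    {"dp":[-1,0.13,0.07],"twist":0,"claw":0.7}
  ]
}}

```text
t: 1.98
eef_pos: [0.3413, 0.3702, 0.2302]
tcp_rot: [0.63, 0.777, -0.0, -0.0]
contact_force: [0.2, 1.6, 0.0]
grip_width: 0.702
finger_force: 0.0
```

{"method": "carry_out", "body": {
  "motion": [
    {"dp":[-1,0.13,0.07],"twist":0,"claw":0.7},
    {"dp":[-1,0.13,0.07],"twist":0,"claw":0.7},
    {"dp":[-1,0.13,0.07],"twist":0,"claw":0.7},
    {"dp":[-1,0.13,0.07],"twist":0,"claw":0.7},
    {"dp":[-1,0.13,0.07],"twist":0,"claw":0.7},
    {"dp":[-1,0.13,0.07],"twist":0,"claw":0.7},
    {"dp":[-1,0.13,0.07],"twist":0,"claw":0.7},
    {"dp":[-1,0.13,0.07],"twist":0,"claw":0.7}
  ]
}}

```text
t: 2.98
eef_pos: [0.4082, 0.1801, 0.2163]
tcp_rot: [0.63, 0.777, -0.0, -0.0]
contact_force: [0.2, 0.5, -0.0]
grip_width: 0.696
finger_force: 0.0
```

{"method": "carry_out", "body": {
  "motion": [
    {"dp":[-1,0.13,0.07],"twist":0,"claw":0.7},
    {"dp":[-1,0.13,0.07],"twist":0,"claw":0.7},
    {"dp":[-1,0.13,0.07],"twist":0,"claw":0.7},
    {"dp":[-1,0.13,0.07],"twist":0,"claw":0.7},
    {"dp":[-1,0.13,0.07],"twist":0,"claw":0.7},
    {"dp":[-1,0.13,0.07],"twist":0,"claw":0.7},
    {"dp":[-0.9,0.13,0.07],"twist":0,"claw":0.7},
    {"dp":[0,0,0],"twist":0,"claw":0.7}
  ]
}}

```text
t: 3.98
eef_pos: [0.4666, 0.0158, 0.204]
tcp_rot: [0.631, 0.776, -0.0, -0.0]
contact_force: [-0.1, 0.4, -0.4]
grip_width: 0.699
finger_force: 0.0
```

```bash
python3 - <<'E'
from h import *
cv2.imwrite("pics/s2.png",read_camera("scene")[200:380,300:500])
print(yaw(),get_state()["eef_pos"],togo([.4746,-.0083,.075]),get_state()["t"])
E
```

```text
11.851037178187877 [0.46584649 0.01670276 0.20402363] [-1.05  0.14  5.16] 4.025
```

{"method": "carry_out", "body": {
  "motion": [
    {"dp":[-1,0.14,0],"twist":0,"claw":0.7},
    {"dp":[-0.05,0,1],"twist":0,"claw":0.7},
    {"dp":[0,0,1],"twist":0,"claw":0.7},
    {"dp":[0,0,1],"twist":0,"claw":0.7},
    {"dp":[0,0,1],"twist":0,"claw":0.7},
    {"dp":[0,0,0.6],"twist":0,"claw":0.7},
    {"dp":[0,0,0.56],"twist":0,"claw":0.7},
    {"dp":[0,0,0],"twist":0,"claw":0.7}
  ]
}}

```text
t: 5.03
eef_pos: [0.4742, -0.0074, 0.0746]
tcp_rot: [0.629, 0.777, -0.0, -0.001]
contact_force: [-0.1, 0.6, -0.3]
grip_width: 0.701
finger_force: 0.0
```

{"method": "carry_out", "body": {
  "motion": [
    {"dp":[0,0,0],"twist":0,"claw":0.35},
    {"dp":[0,0,0],"twist":0,"claw":0.3},
    {"dp":[0,0,0],"twist":0,"claw":0.3},
    {"dp":[0,0,0],"twist":0,"claw":0.3}
  ],
  "newtons": 20
}}

```text
t: 5.52
eef_pos: [0.4751, -0.0082, 0.0758]
tcp_rot: [0.63, 0.777, 0.0, 0.0]
contact_force: [-0.8, -0.0, 2.9]
grip_width: 0.463
finger_force: 20.0
```

```bash
python3 - <<'E'
from h import *
print(togo([.5276,.2812,.0845]),togo([.5585,.2076,.0845]),get_state()["eef_pos"])
E
```

```text
[10.89  4.45 -0.35] [ 7.76  5.05 -0.35] [ 0.47514705 -0.00822334  0.07579474]
```

{"method": "carry_out", "body": {
  "motion": [
    {"dp":[0,0,-0.6],"twist":0,"claw":0.3},
    {"dp":[0,0,-0.8],"twist":0,"claw":0.3},
    {"dp":[0.5,0.2,-0.6],"twist":0,"claw":0.3},
    {"dp":[1,0.4,0],"twist":0,"claw":0.3},
    {"dp":[1,0.45,0],"twist":0,"claw":0.3},
    {"dp":[1,0.4,0],"twist":0,"claw":0.3},
    {"dp":[1,0.4,0],"twist":0,"claw":0.3},
    {"dp":[1,0.4,0],"twist":0,"claw":0.3}
  ]
}}

```text
t: 6.52
eef_pos: [0.5014, 0.1389, 0.1251]
tcp_rot: [0.63, 0.777, -0.0, -0.0]
contact_force: [0.4, -1.3, -1.6]
grip_width: 0.464
finger_force: 20.0
```

{"method": "carry_out", "body": {
  "motion": [
    {"dp":[1,0.4,0],"twist":0,"claw":0.3},
    {"dp":[1,0.4,0],"twist":0,"claw":0.3},
    {"dp":[1,0.4,0],"twist":0,"claw":0.3},
    {"dp":[1,0.4,0],"twist":0,"claw":0.3},
    {"dp":[0.8,0.4,0],"twist":0,"claw":0.3},
    {"dp":[0.4,0.2,0],"twist":0,"claw":0.3},
    {"dp":[0.2,0,0],"twist":0,"claw":0.3},
    {"dp":[0,0,0],"twist":0,"claw":0.3}
  ]
}}

```text
t: 7.52
eef_pos: [0.5268, 0.2811, 0.1251]
tcp_rot: [0.63, 0.777, -0.001, -0.0]
contact_force: [0.1, 0.2, -1.6]
grip_width: 0.46
finger_force: 20.0
```

```bash
python3 - <<'E'
from h import *
a=read_camera("top")[170:290,190:390];b=read_camera("scene")[180:300,210:410]
cv2.imwrite("pics/v3.png",cv2.resize(np.vstack([a,b]),None,fx=2.5,fy=2.5,interpolation=2))
print(togo([.5276,.2812,.0845]),get_state()["eef_pos"],get_state()["grip_width"])
E
```

```text
[0.01 0.02 1.63] [0.52709021 0.28076864 0.12520137] 0.4648424210564321
```

View pics/v3.png

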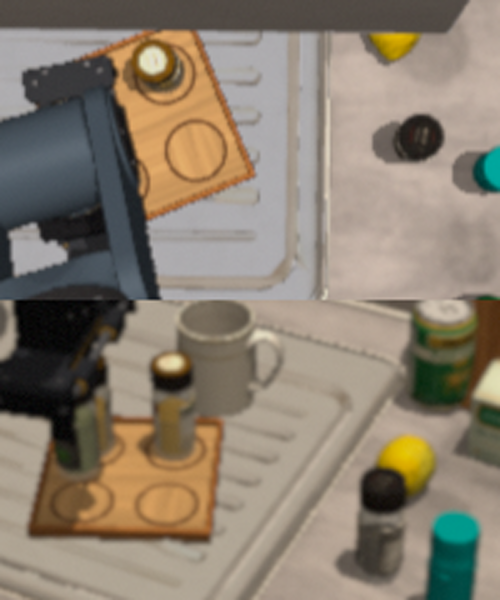

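The view shows the jar held upright above the left empty ring, with the far-left jar standing clear behind it. I'll lower it now.

{"method": "carry_out", "body": {
  "motion": [
    {"dp":[0,0.02,0.6],"twist":0,"claw":0.3},
    {"dp":[0,0,0.5],"twist":0,"claw":0.3},
    {"dp":[0,0,0.3],"twist":0,"claw":0.3},
    {"dp":[0,0,0.15],"twist":0,"claw":0.3},
    {"dp":[0,0,0.06],"twist":0,"claw":0.3},
    {"dp":[0,0,0],"twist":0,"claw":0.3},
    {"dp":[0,0,0],"twist":0,"claw":0.3}
  ]
}}

```text
t: 8.5
eef_pos: [0.5281, 0.2817, 0.0854]
tcp_rot: [0.63, 0.777, 0.0, 0.0]
contact_force: [-0.6, 0.2, -0.9]
grip_width: 0.462
finger_force: 20.0
```

{"method": "carry_out", "body": {
  "motion": [
    {"dp":[0,0,0.04],"twist":0,"claw":0.3},
    {"dp":[0,0,0.03],"twist":0,"claw":0.3},
    {"dp":[0,0,0],"twist":0,"claw":0.3}
  ]
}}

```text
t: 8.88
eef_pos: [0.5279, 0.2816, 0.0833]
tcp_rot: [0.63, 0.777, -0.0, -0.0]
contact_force: [-0.2, -0.7, -0.6]
grip_width: 0.469
finger_force: 20.0
```

{"method": "carry_out", "body": {
  "motion": [
    {"dp":[0,0,0.04],"twist":0,"claw":0.3},
    {"dp":[0,0,0],"twist":0,"claw":0.3}
  ]
}}

```text
t: 9.12
eef_pos: [0.528, 0.2816, 0.0828]
tcp_rot: [0.63, 0.777, 0.0, 0.0]
contact_force: [-1.2, -0.2, 2.9]
grip_width: 0.463
finger_force: 20.0
```

```bash
python3 - <<'E'
from h import *
s=get_state();print(s["contact_force"],s["eef_pos"])
E
```

```text
[-1.19437565 -0.2184948   2.85312655] [0.52800603 0.28162302 0.08284909]
```

{"method": "carry_out", "body": {
  "motion": [
    {"dp":[0,0,0],"twist":0,"claw":0.5},
    {"dp":[0,0,0],"twist":0,"claw":0.65},
    {"dp":[0,0,0],"twist":0,"claw":0.65},
    {"dp":[0,0,-0.5],"twist":0,"claw":0.65},
    {"dp":[0,0,-1],"twist":0,"claw":0.65},
    {"dp":[0,0,-1],"twist":0,"claw":0.65},
    {"dp":[0,0,-1],"twist":0,"claw":0.65},
    {"dp":[0,0,-0.5],"twist":0,"claw":0.65}
  ]
}}

```text
t: 10.12
eef_pos: [0.5287, 0.2819, 0.1845]
tcp_rot: [0.63, 0.777, 0.001, 0.001]
contact_force: [1.0, -0.7, 0.7]
grip_width: 0.656
finger_force: 0.0
```

```bash
python3 - <<'E'
from h import *
print(togo([.5674,-.0006,.075]),get_state()["eef_pos"])
E
```

```text
[-11.38  -0.84   4.37] [0.52872726 0.28189106 0.1845199 ]
```

{"method": "carry_out", "body": {
  "motion": [
    {"dp":[-1,-0.08,0],"twist":0,"claw":0.7},
    {"dp":[-1,-0.08,0],"twist":0,"claw":0.7},
    {"dp":[-1,-0.08,0],"twist":0,"claw":0.7},
    {"dp":[-1,-0.08,0],"twist":0,"claw":0.7},
    {"dp":[-1,-0.08,0],"twist":0,"claw":0.7},
    {"dp":[-1,-0.08,0],"twist":0,"claw":0.7},
    {"dp":[-1,-0.08,0],"twist":0,"claw":0.7},
    {"dp":[-1,-0.08,0],"twist":0,"claw":0.7}
  ]
}}

```text
t: 11.12
eef_pos: [0.5535, 0.0818, 0.1823]
tcp_rot: [0.63, 0.777, -0.0, -0.0]
contact_force: [0.7, 0.8, 0.1]
grip_width: 0.701
finger_force: 0.0
```

{"method": "carry_out", "body": {
  "motion": [
    {"dp":[-1,-0.08,0],"twist":0,"claw":0.7},
    {"dp":[-1,-0.06,0],"twist":0,"claw":0.7},
    {"dp":[-0.9,-0.06,0],"twist":0,"claw":0.7},
    {"dp":[-0.48,0,0],"twist":0,"claw":0.7},
    {"dp":[0,0,0.5],"twist":0,"claw":0.7},
    {"dp":[0,0,0],"twist":0,"claw":0.7}
  ]
}}

```text
t: 11.88
eef_pos: [0.5648, -0.0002, 0.1683]
tcp_rot: [0.63, 0.777, -0.001, -0.002]
contact_force: [-0.4, -0.2, -0.5]
grip_width: 0.695
finger_force: 0.0
```

```bash
python3 - <<'E'
from h import *
cv2.imwrite("pics/t4.png",read_camera("top"));b=read_camera("scene");cv2.imwrite("pics/s4.png",b)
t=cv2.imread("pics/t4.png")
z=lambda a:cv2.resize(a,(400,300),interpolation=2)
cv2.imwrite("pics/v4.png",np.vstack([np.hstack([z(t[180:270,190:310]),z(t[190:280,320:440])]),np.hstack([z(b[190:280,205:325]),z(b[205:325,310:470])])]))
print(togo([.5674,-.0006,.075]),get_state()["eef_pos"],get_state()["t"])
E
```

```text
[-0.04  0.07  3.77] [ 5.65608864e-01 -1.52429824e-04  1.69214518e-01] 11.975
```

View pics/v4.png

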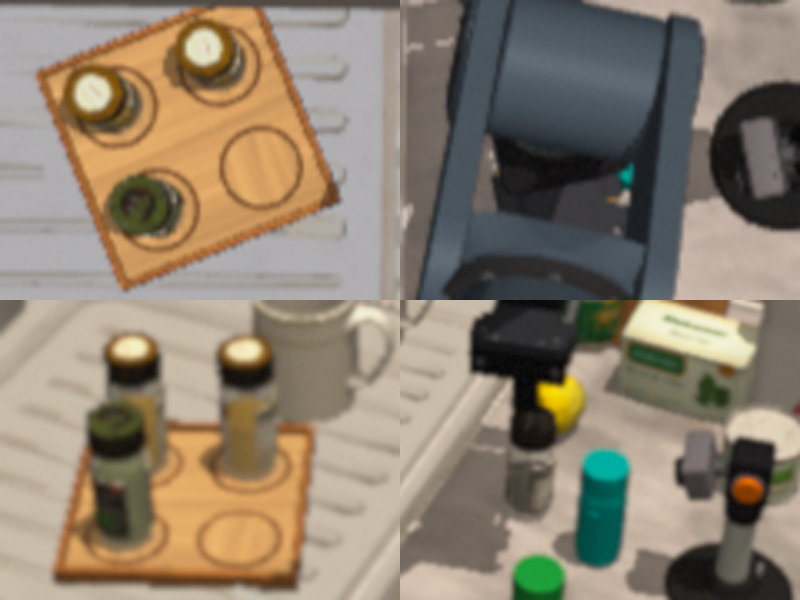

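The first jar stands upright on the left ring, with the same parallax offset as its neighbours. The gripper is centred over the black-capped jar (scene, about 363,252), so I'll descend.

{"method": "carry_out", "body": {
  "motion": [
    {"dp":[0,0.06,0.8],"twist":0,"claw":0.7},
    {"dp":[-0.04,0,1],"twist":0,"claw":0.7},
    {"dp":[0,0,1],"twist":0,"claw":0.7},
    {"dp":[0,0,0.6],"twist":0,"claw":0.7},
    {"dp":[0,0,0.35],"twist":0,"claw":0.7},
    {"dp":[0,0,0],"twist":0,"claw":0.7}
  ]
}}

```text
t: 12.72
eef_pos: [0.5678, -0.0016, 0.0758]
tcp_rot: [0.63, 0.777, -0.0, -0.0]
contact_force: [-0.2, 0.1, -0.6]
grip_width: 0.702
finger_force: 0.0
```

{"method": "carry_out", "body": {
  "motion": [
    {"dp":[0,0,0],"twist":0,"claw":0.35},
    {"dp":[0,0,0],"twist":0,"claw":0.3},
    {"dp":[0,0,0],"twist":0,"claw":0.3},
    {"dp":[0,0,0],"twist":0,"claw":0.3}
  ],
  "newtons": 20
}}

```text
t: 13.22
eef_pos: [0.5683, -0.0019, 0.0766]
tcp_rot: [0.63, 0.777, 0.0, 0.0]
contact_force: [0.3, -0.4, 1.7]
grip_width: 0.463
finger_force: 20.0
```

```bash
python3 - <<'E'
from h import *
print(togo([.5586,.2076,.083]),get_state()["eef_pos"])
E
```

```text
[ 8.28  1.35 -0.26] [ 0.56828854 -0.00188082  0.07657918]
```

{"method": "carry_out", "body": {
  "motion": [
    {"dp":[0,0,-0.6],"twist":0,"claw":0.3},
    {"dp":[0,0,-0.8],"twist":0,"claw":0.3},
    {"dp":[0.5,0,-0.6],"twist":0,"claw":0.3},
    {"dp":[1,0.15,0],"twist":0,"claw":0.3},
    {"dp":[1,0.2,0],"twist":0,"claw":0.3},
    {"dp":[1,0.2,0],"twist":0,"claw":0.3},
    {"dp":[1,0.2,0],"twist":0,"claw":0.3},
    {"dp":[1,0.2,0],"twist":0,"claw":0.3}
  ]
}}

```text
t: 14.22
eef_pos: [0.562, 0.1393, 0.1266]
tcp_rot: [0.63, 0.777, -0.0, -0.0]
contact_force: [0.4, -0.0, -0.9]
grip_width: 0.464
finger_force: 20.0
```

{"method": "carry_out", "body": {
  "motion": [
    {"dp":[1,0.2,0],"twist":0,"claw":0.3},
    {"dp":[0.9,0.2,0],"twist":0,"claw":0.3},
    {"dp":[0.6,0,0],"twist":0,"claw":0.3},
    {"dp":[0.28,0,0],"twist":0,"claw":0.3},
    {"dp":[0,0,0],"twist":0,"claw":0.3},
    {"dp":[0,0,0],"twist":0,"claw":0.3}
  ]
}}

```text
t: 14.98
eef_pos: [0.5581, 0.2071, 0.126]
tcp_rot: [0.63, 0.777, -0.0, 0.0]
contact_force: [0.2, -0.2, -0.3]
grip_width: 0.465
finger_force: 20.0
```

```bash
python3 - <<'E'
from h import *
print(togo([.5586,.2076,.083]),get_state()["eef_pos"],get_state()["contact_force"])
E
```

```text
[0.01 0.02 1.72] [0.55811634 0.207132   0.12604361] [ 0.15019778 -0.16161225 -0.2739841 ]
```

{"method": "carry_out", "body": {
  "motion": [
    {"dp":[0,0.02,0.6],"twist":0,"claw":0.3},
    {"dp":[0,0,0.5],"twist":0,"claw":0.3},
    {"dp":[0,0,0.3],"twist":0,"claw":0.3},
    {"dp":[0,0,0.15],"twist":0,"claw":0.3},
    {"dp":[0,0,0.1],"twist":0,"claw":0.3},
    {"dp":[0,0,0.04],"twist":0,"claw":0.3},
    {"dp":[0,0,0],"twist":0,"claw":0.3}
  ]
}}

```text
t: 15.85
eef_pos: [0.5587, 0.2079, 0.084]
tcp_rot: [0.63, 0.777, 0.0, 0.0]
contact_force: [0.6, 0.5, -0.7]
grip_width: 0.463
finger_force: 20.0
```

{"method": "carry_out", "body": {
  "motion": [
    {"dp":[0,0,0.03],"twist":0,"claw":0.3},
    {"dp":[0,0,0],"twist":0,"claw":0.3}
  ]
}}

```text
t: 16.1
eef_pos: [0.5589, 0.2079, 0.0836]
tcp_rot: [0.63, 0.777, 0.0, 0.0]
contact_force: [0.0, 0.0, 1.7]
grip_width: 0.464
finger_force: 20.0
```

{"method": "carry_out", "body": {
  "motion": [
    {"dp":[0,0,0.03],"twist":0,"claw":0.3},
    {"dp":[0,0,0],"twist":0,"claw":0.5},
    {"dp":[0,0,0],"twist":0,"claw":0.65},
    {"dp":[0,0,0],"twist":0,"claw":0.65},
    {"dp":[0,0,-0.5],"twist":0,"claw":0.65},
    {"dp":[0,0,-1],"twist":0,"claw":0.65},
    {"dp":[0,0,-1],"twist":0,"claw":0.65},
    {"dp":[0,0,-1],"twist":0,"claw":0.65}
  ]
}}

```text
t: 17.1
eef_pos: [0.5587, 0.2079, 0.1714]
tcp_rot: [0.63, 0.777, 0.0, 0.0]
contact_force: [-0.1, 0.3, 0.7]
grip_width: 0.644
finger_force: 0.0
```

{"method": "carry_out", "body": {
  "motion": [
    {"dp":[0,0,-1],"twist":0,"claw":0.75},
    {"dp":[0,0,-1],"twist":0,"claw":0.75},
    {"dp":[-1,0,-0.5],"twist":0,"claw":0.75},
    {"dp":[-1,0,0],"twist":0,"claw":0.75},
    {"dp":[-1,0,0],"twist":0,"claw":0.75},
    {"dp":[-1,0,0],"twist":0,"claw":0.75},
    {"dp":[-1,0,0],"twist":0,"claw":0.75},
    {"dp":[-1,0,0],"twist":0,"claw":0.75}
  ]
}}

```text
t: 18.1
eef_pos: [0.5897, 0.0603, 0.2331]
tcp_rot: [0.63, 0.777, 0.0, 0.0]
contact_force: [0.1, -0.3, -0.4]
grip_width: 0.75
finger_force: 0.0
```

```bash
python3 - <<'E'
from h import *
t=read_camera("top");b=read_camera("scene");cv2.imwrite("pics/t5.png",t);cv2.imwrite("pics/s5.png",b)
z=lambda a:cv2.resize(a,(400,300),interpolation=2)
cv2.imwrite("pics/v5.png",np.vstack([np.hstack([z(t[180:270,190:310]),z(t[205:265,405:485])]),np.hstack([z(b[190:280,205:325]),z(b[245:335,400:520])])]))
# head model projection to verify yaw/centre
from math import cos,sin,radians
c=np.array([.5475,-.191,.135])
for yw in(8,12,16):
    R=Rn.from_euler('z',yw,degrees=True).as_matrix()
    bt=c+R@[-.023,0,0];print(yw,"btn",proj("scene",[bt]).round(1),proj("top",[c+R@[-.023,0,.008],c+R@[-.017,.017,.025],c+R@[-.017,-.017,.025],c+R@[.017,-.017,.025]]).round(1).tolist())
print(togo([.5475,-.191,.23]),get_state()["eef_pos"],get_state()["t"])
E
```

```text
8 btn [[447.  281.4]] [[447.2, 244.0], [440.7, 242.0], [456.3, 239.9], [454.1, 224.3]]
12 btn [[447.8 281.5]] [[447.9, 243.8], [441.3, 242.4], [456.8, 239.3], [453.4, 223.9]]
16 btn [[448.6 281.7]] [[448.6, 243.7], [442.0, 242.8], [457.2, 238.6], [452.8, 223.4]]
[-9.44 -3.72  0.13] [0.59042876 0.05893227 0.23311553] 18.2
```

View pics/v5.png

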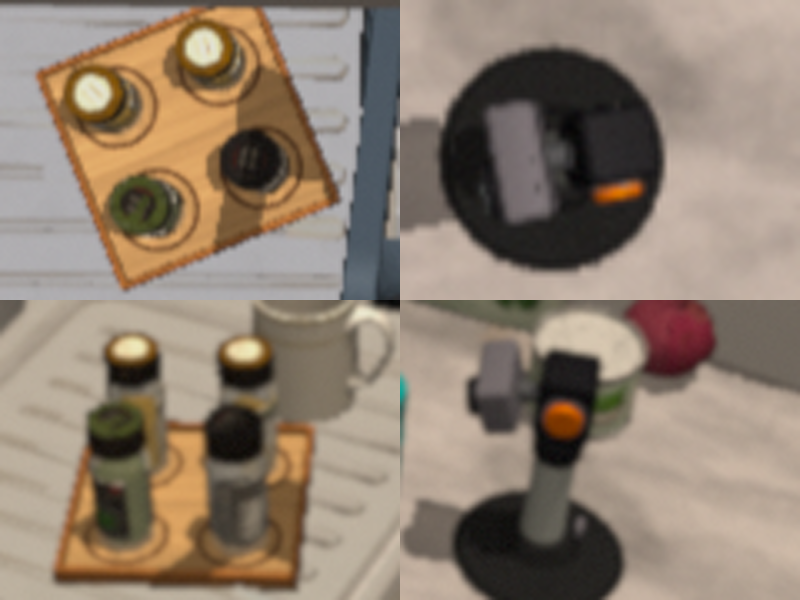

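All four jars stand in a neat 2x2 grid. The head is at top (447.5,233), with its button edge tilted about 12°, which matches the gripper's yaw. I'll go to the pole.

{"method": "carry_out", "body": {
  "motion": [
    {"dp":[-1,-0.4,0],"twist":0,"claw":0.8},
    {"dp":[-1,-0.4,0],"twist":0,"claw":0.8},
    {"dp":[-1,-0.4,0],"twist":0,"claw":0.8},
    {"dp":[-1,-0.4,0],"twist":0,"claw":0.8},
    {"dp":[-1,-0.4,0],"twist":0,"claw":0.8},
    {"dp":[-1,-0.4,0],"twist":0,"claw":0.8},
    {"dp":[-1,-0.4,0],"twist":0,"claw":0.8},
    {"dp":[-1,-0.4,0],"twist":0,"claw":0.8}
  ]
}}

```text
t: 19.2
eef_pos: [0.5526, -0.1509, 0.2328]
tcp_rot: [0.63, 0.777, 0.0, 0.0]
contact_force: [0.5, -0.5, -0.3]
grip_width: 0.801
finger_force: 0.0
```

{"method": "carry_out", "body": {
  "motion": [
    {"dp":[-1,-0.4,0],"twist":0,"claw":0.8},
    {"dp":[-0.44,-0.12,0],"twist":0,"claw":0.8},
    {"dp":[0,0,0],"twist":0,"claw":0.8},
    {"dp":[0,0,0],"twist":0,"claw":0.8}
  ]
}}

```text
t: 19.7
eef_pos: [0.5475, -0.1878, 0.2323]
tcp_rot: [0.629, 0.777, 0.0, -0.0]
contact_force: [0.1, -0.4, -0.6]
grip_width: 0.8
finger_force: 0.0
```

```bash
python3 - <<'E'
from h import *
print(togo([.5475,-.191,.138]),yaw(),get_state()["eef_pos"],get_state()["t"])
t=read_camera("top");b=read_camera("scene");cv2.imwrite("pics/v6.png",cv2.resize(b[200:350,380:540],None,fx=3.5,fy=3.5,interpolation=2))
E
```

```text
[-0.13 -0.03  3.77] 11.988584444378017 [ 0.54749848 -0.18784355  0.23233809] 19.7
```

View pics/v6.png

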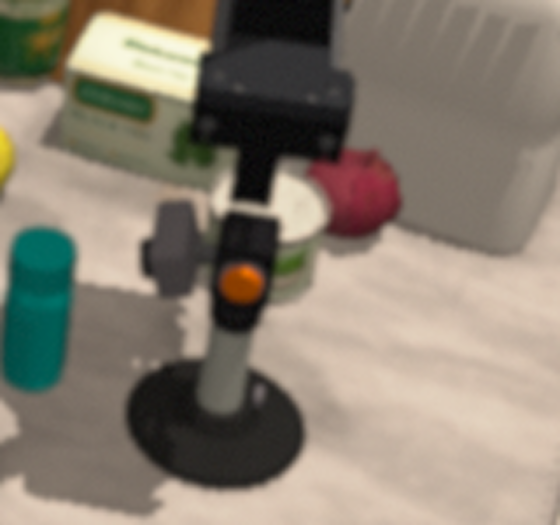

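The gripper is straight above the head, with the near finger in front of the button side (scene, about 449,281). I'll descend and grip.

{"method": "carry_out", "body": {
  "motion": [
    {"dp":[-0.13,-0.02,0.6],"twist":0,"claw":0.8},
    {"dp":[0,0,0.8],"twist":0,"claw":0.8},
    {"dp":[0,0,0.8],"twist":0,"claw":0.8},
    {"dp":[0,0,0.7],"twist":0,"claw":0.8},
    {"dp":[0,0,0.6],"twist":0,"claw":0.8},
    {"dp":[0,0,0.27],"twist":0,"claw":0.8},
    {"dp":[0,0,0],"twist":0,"claw":0.8}
  ]
}}

```text
t: 20.68
eef_pos: [0.5475, -0.1922, 0.1375]
tcp_rot: [0.63, 0.777, -0.0, -0.0]
contact_force: [-0.2, 0.7, 1.1]
grip_width: 0.804
finger_force: 0.0
```

{"method": "carry_out", "body": {
  "motion": [
    {"dp":[0,0,0],"twist":0,"claw":0.4},
    {"dp":[0,0,0],"twist":0,"claw":0.25},
    {"dp":[0,0,0],"twist":0,"claw":0.25},
    {"dp":[0,0,0],"twist":0,"claw":0.25},
    {"dp":[0,0,0],"twist":0,"claw":0.25}
  ],
  "newtons": 30
}}

```text
t: 21.3
eef_pos: [0.5469, -0.1926, 0.1384]
tcp_rot: [0.63, 0.777, -0.001, -0.0]
contact_force: [-3.4, -1.9, 4.3]
grip_width: 0.401
finger_force: 29.9
```

{"method": "carry_out", "body": {
  "motion": [
    {"dp":[0,0,-0.2],"twist":0,"claw":0.25},
    {"dp":[0,0,-0.4],"twist":0,"claw":0.25},
    {"dp":[0,0,-0.4],"twist":0,"claw":0.25},
    {"dp":[0,0,-0.4],"twist":0,"claw":0.25},
    {"dp":[0,0,-0.4],"twist":0,"claw":0.25},
    {"dp":[0,0,-0.4],"twist":0,"claw":0.25},
    {"dp":[0,0,-0.4],"twist":0,"claw":0.25}
  ]
}}

```text
t: 22.18
eef_pos: [0.5469, -0.1925, 0.2036]
tcp_rot: [0.63, 0.777, -0.001, -0.001]
contact_force: [-3.2, -3.8, -4.9]
grip_width: 0.396
finger_force: 30.0
```

{"method": "carry_out", "body": {
  "motion": [
    {"dp":[0,0,-0.4],"twist":0,"claw":0.25},
    {"dp":[0,0,-0.4],"twist":0,"claw":0.25},
    {"dp":[0,0,-0.4],"twist":0,"claw":0.25},
    {"dp":[0,0,-0.4],"twist":0,"claw":0.25},
    {"dp":[0,0,-0.4],"twist":0,"claw":0.25},
    {"dp":[0,0,-0.4],"twist":0,"claw":0.25},
    {"dp":[0,0,0],"twist":0,"claw":0.25}
  ]
}}

```text
t: 23.05
eef_pos: [0.547, -0.1924, 0.2641]
tcp_rot: [0.63, 0.777, -0.001, -0.0]
contact_force: [-4.2, -2.9, -3.0]
grip_width: 0.403
finger_force: 30.0
```

{"method": "carry_out", "body": {
  "motion": [
    {"dp":[0,0,-0.2],"twist":0,"claw":0.25},
    {"dp":[0,0,-0.2],"twist":0,"claw":0.25},
    {"dp":[0,0,-0.12],"twist":0,"claw":0.25},
    {"dp":[0,0,0],"twist":0,"claw":0.25},
    {"dp":[0,0,0],"twist":0,"claw":0.25}
  ]
}}

```text
t: 23.68
eef_pos: [0.547, -0.1924, 0.2765]
tcp_rot: [0.63, 0.777, -0.001, -0.0]
contact_force: [-4.6, -4.4, -4.0]
grip_width: 0.396
finger_force: 30.0
```

{"method": "carry_out", "body": {
  "motion": [
    {"dp":[0,0,-0.05],"twist":0,"claw":0.25},
    {"dp":[0,0,0],"twist":0,"claw":0.25},
    {"dp":[0,0,0],"twist":0,"claw":0.25}
  ]
}}

```text
t: 24.05
eef_pos: [0.5469, -0.1923, 0.2775]
tcp_rot: [0.63, 0.777, -0.001, -0.001]
contact_force: [-3.6, -3.4, -6.6]
grip_width: 0.398
finger_force: 30.0
```

{"method": "carry_out", "body": {
  "motion": [
    {"dp":[0,0,-0.05],"twist":0,"claw":0.25},
    {"dp":[0,0,0],"twist":0,"claw":0.25},
    {"dp":[0,0,0],"twist":0,"claw":0.25}
  ]
}}

```text
t: 24.42
eef_pos: [0.5469, -0.1923, 0.2785]
tcp_rot: [0.63, 0.777, -0.001, -0.001]
contact_force: [-3.5, -4.8, -6.3]
grip_width: 0.402
finger_force: 30.0
```

```bash
python3 - <<'E'
from h import *
b=read_camera("scene");cv2.imwrite("pics/v7.png",b);s=get_state();print(s["contact_force"],s["eef_pos"])
E
```

```text
[-2.69890544 -3.9325423  -6.15169996] [ 0.54693646 -0.19235892  0.27850971]
```

View pics/v7.png

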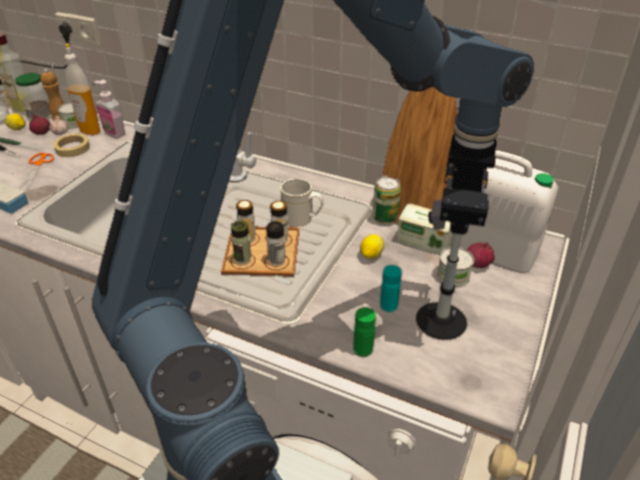

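The picture shows both tubes out (column at scene 443–458, 235–320) and the four jars in place. I'll pull on gently to feel the hard stop.

{"method": "carry_out", "body": {
  "motion": [
    {"dp":[0,0,-0.05],"twist":0,"claw":0.25},
    {"dp":[0,0,0],"twist":0,"claw":0.25},
    {"dp":[0,0,0],"twist":0,"claw":0.25}
  ]
}}

```text
t: 24.85
eef_pos: [0.5468, -0.1923, 0.2786]
tcp_rot: [0.63, 0.777, -0.001, -0.001]
contact_force: [-3.1, -3.7, -11.7]
grip_width: 0.397
finger_force: 30.0
```

{"method": "carry_out", "body": {
  "motion": [
    {"dp":[0,0,-0.04],"twist":0,"claw":0.25},
    {"dp":[0,0,0],"twist":0,"claw":0.25},
    {"dp":[0,0,0],"twist":0,"claw":0.25}
  ]
}}

```text
t: 25.22
eef_pos: [0.5467, -0.1922, 0.2786]
tcp_rot: [0.63, 0.777, -0.001, -0.001]
contact_force: [-1.4, -6.1, -15.0]
grip_width: 0.399
finger_force: 29.9
```

The force rises while z stays at 0.2786, so the head is at the hard second stop.

```bash
python3 -c "
from workcell import *
print(hand_in())"
```

```text
the job is handed in; nothing more can be done
None
```

Both jars now stand upright on the two empty rings, and the pole head is held at its second stop with the button squeezed in; the job was handed in at about 25 s on the robot's clock.

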